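Turn a small frame face down with the lifter

TASK

On the raised turning stand lie a small picture frame and a plain solid panel. Pick up the flat lifter, slide its blade a little way under the free edge of the picture frame and tip the frame over so that it lies face down and flat on the grey felt pad; then lay the lifter flat back on the bench. Turn the frame with the lifter only, not with the gripper itself, and leave the plain panel as it lies.

Things in the scene. Friction and masses are not known exactly. Their poses are not given: they have to be found in the camera images.
- lifter: Hand lifter, 130 g: flat steel blade 150 x 32 x 3 mm with a dark wooden grip block (50 long, 18 wide, reaching 3 to 43 mm above the blade's underside) on its rear part. Origin: on the blade's underside, below the middle of the block. x points along the blade to its tip, 105 mm ahead; the rear end is 45 mm behind; z up through the block. Starts flat on the bench.
- frame: Small square picture frame of pale wood, 84 x 84 x 12 mm, 80 g; window with recessed picture in front, flat solid back. Origin: its centre; z comes out of the front (up at the start). Lies on the rails of one of the stand's two places (which one varies), square to the stand, 2 to 6 mm from its step.
- panel: Plain solid pale wood panel, also 84 x 84 x 12 mm, no window, in the stand's other place. Origin: its centre. To be left alone.
- stand: Fixed plywood stand. Origin: on the bench under its step; z up. Places at x = -60, +60 mm. On the +y side each has two rails, y = 0 to 74, tops 66 mm high, over a base 50 mm high: the free channel under the frame is 54 wide, 16 high, open at +y, where the frame overhangs. From the step at y = 0 to y = -120 lies the felt pad, top 72 mm high, 230 wide; what is tipped up from +y falls onto it.
Not all that is in view belongs to the job. What is shaped like the frame but green or red is not meant.

How it is judged:
By the outcome, as a careful person would: the job done as asked, in the order asked, and still so for the second after the job is handed in, with the robot touching nothing.
It also fails if it takes over 56 s, if anything falls off the work surface, if the arm or the gripper's body presses on something with over 40 N, if the wrist force passes 120 N, or if a joint passes its speed limit or range.

ROBOT

A 7-joint arm with a two-finger parallel gripper is mounted at the origin on the work surface. World frame = base frame: x ahead of the robot, y to its left, z up, the work surface at z = 0. Lengths are in m, angles in rad, forces in N, time in s.
With the tool pointing down it reaches from about 0.425 to 0.925 m from the base axis. Payload 6.8 kg.
Tool frame: the origin (TCP) lies on the mounting face of the last link; the fingertips stand arm.tcp_to_tips ahead of it and the grasp point (between the pads) lies 155 mm ahead of it (arm.tcp_to_tips is the distance from the TCP to the fingertips, in m); z points along the fingers, y is the line along which they close (so a half turn about z gives the same grasp; the last joint's range is limited). The gripper opens to 85 mm and grips with 20 to 120 N. Pads are 22 mm wide; open, the fingers measure 114 mm over their backs; the gripper's body (76 mm by 85 mm) begins 54 mm behind the grasp point. The pads swing forward as they close: fully open they stand 13 mm farther back than shut.
Start: joints at [1.058, 0.477, 0.022, 1.555, -0.011, 1.109, -0.083], TCP at [0.266, -0.62, 0.405] pointing down, gripper open.
Joint ranges: [-2.96, 2.96], [-0.34, 2.1], [-1.41, 1.46], [0.24, 2.44], [-1.37, 4.51], [0.17, 1.92], [-2.96, 2.96]. Speed limits (rad/s): [2.39, 2.39, 3.14, 3.14, 3.14, 3.14, 3.14].

INTERFACE

Orientations are given as a unit quaternion [x, y, z, w].
In Python, from cell import telemetry, eyes, arm gives the robot as it stands.
- The arm moves only by the tool step_arm, never from a script. Its argument "plan" is a list of rows, each a list of 7 numbers: the turn, a rotation vector about the world's x, y, z in rad, then the shift along the world's x, y, z in m, then the opening, from -1 (shut) to 1 (fully open), so that 0 is half open. In form: [[ax, ay, az, x, y, z, gripper], ...]. A call has 1 to 8 rows; each row is the pose to reach, as a shift and turn from the pose commanded when the call began; what a row does not reach only later rows make up. A row lasts 1/10 s, in which the tool goes at most 50 mm and 8.59 degrees, less where a joint would pass 70% of its speed; a pose out of reach is approached as far as the arm can. A call with a gripper value outside its range is refused whole. The fingers move at their own pace and stop on an object; "force" is the grip in N (left out, the last holds). Time passes only in rows, so rows that repeat a pose let the fingers close. It gives the time, the measured TCP pose, the force, the opening and the grip force at its end, in the units of the state.
- telemetry.read_state(): the state, without advancing time (a new reading comes with each control period).
- eyes.grab_frame(name): name is "scene" or "top"; returns a dict with "pixels" (420x560x3 uint8, red, green, blue), "mtx" (3x3 intrinsics, pixels), "dist" ([k1, k2, p1, p2, k3] as OpenCV has them; the pictures are not rectified), "R" (3x3) and "t" (3): a world point X has camera coordinates R X + t. Camera axes: x right, y down, z forward; pixel columns grow to the right and rows downward; lengths in m; the calibration is good to about 2 mm. A picture is of the moment at which its call begins. There is no depth.
- arm.sign_off(): hands the job in; it is judged then, once.
The state is a dict: "clock": time; "qpos": joint angles; "qvel": joint speeds; "effort": joint torques, N m; "tool_pos": TCP position; "eef_rot": TCP orientation; "ft_force": force on the tool from outside, world axes, zero at the start; "torque": the same for the moment, N m; "grip_width": finger opening in m; "finger_force": force on a finger pad.
Only numpy, scipy, OpenCV 4.12 (cv2) and the standard library are available. Lean on these libraries where they do the work, as an engineer would, in place of code of your own. Each camera call takes 0.05 s, during which the arm holds its last target. There are 200 camera calls.

## Working session

There is one attempt and no reset: what is moved stays moved. The work goes in short steps, Python scripts to look and compute and a tool call to move; the robot and the scene stay as the last step left them, time stands still between calls to the robot, and variables do not carry over. Pictures are saved under pics/ and viewed, at most 13 in all, crops included, and the job is handed in when it is done.

Besides the shell and the picture viewer there is one more tool, called after "Emit:" as name(argument=value, ...), one argument or row to a line, values as JSON. step_arm: Moves the arm, as the interface text tells. Its arguments: {"type":"object","properties":{"plan":{"type":"array"},"force":{"type":"number"}},"required":["plan"]}

```bash
mkdir -p pics
cat > h.py <<'E'
import numpy as np, cv2, pickle
from cell import telemetry, eyes, arm
def grab(n,f):
    d=eyes.grab_frame(n); cv2.imwrite(f'pics/{f}.png',cv2.cvtColor(d['pixels'],cv2.COLOR_RGB2BGR)); pickle.dump(d,open(f'pics/{f}.pkl','wb')); return d
def load(f): return pickle.load(open(f'pics/{f}.pkl','rb'))
def w(d,uv,z):
    p=cv2.undistortPoints(np.array(uv,float).reshape(-1,1,2),np.array(d['mtx']),np.array(d['dist'])).reshape(-1,2)
    r=np.c_[p,np.ones(len(p))]@np.array(d['R']); c=-np.array(d['R']).T@np.array(d['t']).ravel()
    z=np.broadcast_to(z,len(p)); return c+r*((z-c[2])/r[:,2])[:,None]
def proj(d,X):
    R=np.array(d['R']); return cv2.projectPoints(np.array(X,float).reshape(-1,3),cv2.Rodrigues(R)[0],np.array(d['t'],float),np.array(d['mtx']),np.array(d['dist']))[0].reshape(-1,2)
E
python3 - <<'E'
from h import *
a=grab('scene','s0'); b=grab('top','t0')
print(arm.tcp_to_tips, telemetry.read_state())
cv2.imwrite('pics/t0.png',cv2.cvtColor(b['pixels'],cv2.COLOR_RGB2BGR))
E
```

```text
0.1734 {'clock': 0.1, 'qpos': array([ 1.05790108,  0.47772842,  0.02235417,  1.55632781, -0.01150392,
        1.10935169, -0.08315106]), 'qvel': array([ 1.80914369e-04, -1.64688825e-03,  1.60486874e-05, -3.13283140e-03,
       -8.65684190e-04, -1.82974929e-04, -5.57638301e-04]), 'effort': array([ 4.85373224e-03, -5.97755814e+01,  1.61396764e+00, -2.81951022e+01,
        1.28952228e-02,  5.04962954e-03,  2.85437397e-05]), 'tool_pos': array([ 0.26574208, -0.62021941,  0.40382603]), 'eef_rot': array([ 9.79591377e-01,  2.00997571e-01, -2.30333151e-04, -8.11420755e-04]), 'ft_force': array([-0.40071261,  0.47227402,  0.55787578]), 'torque': array([-0.01067975, -0.05530873,  0.01969879]), 'finger_force': 0.0, 'grip_width': 0.08548781008110788}
```

View pics/t0.png

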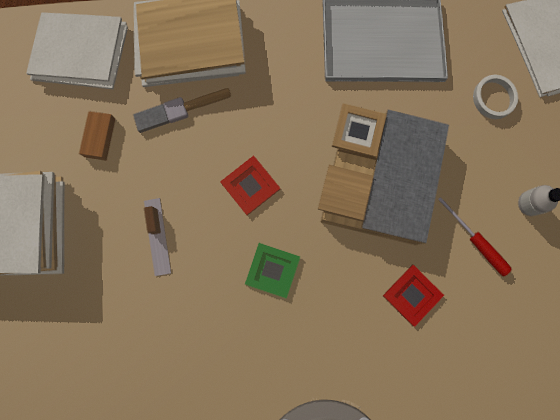

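View pics/s0.png

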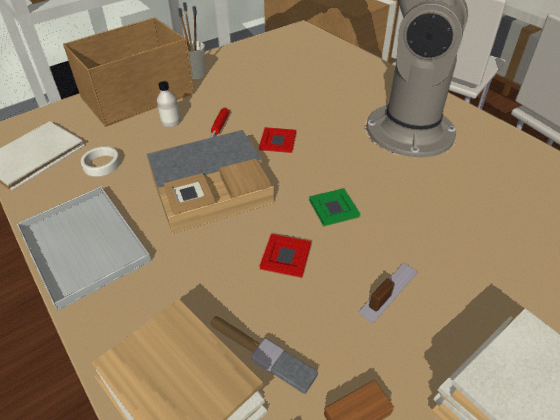

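The top view shows the pale wood frame with the window at (359,131), the solid panel at (347,192), and the felt pad to their right. The lifter (steel blade, dark block) is at (157,237). Other candidates are the red frames at (250,185) and (413,295) and the green one at (273,270), which are the wrong colour, and the brush at (180,110), which is not the lifter. I'll confirm this in an enlarged crop.

Run:
```python
from h import *
i=cv2.imread('pics/t0.png')
a=cv2.resize(i[95:250,312:455],None,fx=3.8,fy=3.8,interpolation=cv2.INTER_CUBIC)
b=cv2.resize(i[190:285,130:185],None,fx=4.5,fy=4.5,interpolation=cv2.INTER_CUBIC)
c=np.zeros((600,800,3),np.uint8); c[:a.shape[0],:a.shape[1]]=a; c[:b.shape[0],550:550+b.shape[1]]=b
cv2.imwrite('pics/c0.png',c)
```

```text
(no output)
```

View pics/c0.png

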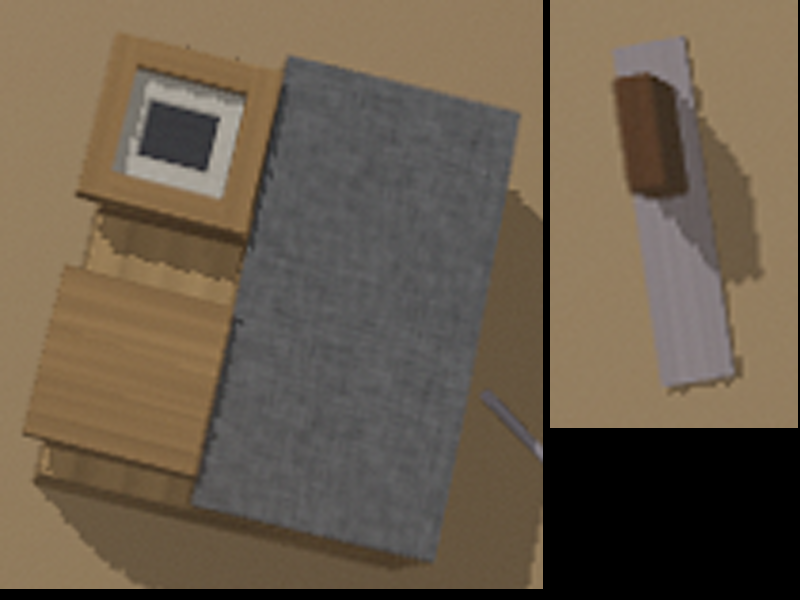

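The crop confirms it: the frame has a window and a recessed picture, with corners at crop (118,33), (282,70), (243,240), (78,195). The panel has no window. The lifter blade's tip end is at the bottom, (733,377)/(664,388), and its block is near the top.

Run:
```python
from h import *
d=load('t0')
A=lambda L:np.array(L,float)/3.8+[312,95]
B=lambda L:(np.array(L,float)-[550,0])/4.5+[130,190]
pr=lambda n,P:print(n,P.round(4).tolist(),'sides',np.linalg.norm(np.roll(P,-1,0)-P,axis=1).round(4),'c',P.mean(0).round(4))
pad=w(d,A([(287,55),(519,113),(435,560),(192,505)]),.072); pr('pad',pad)
fr=w(d,A([(118,33),(282,70),(243,240),(78,195)]),.078); pr('frame',fr)
pn=w(d,A([(66,266),(235,303),(195,475),(25,434)]),.078); pr('panel',pn)
li=w(d,B([(613,45),(686,36),(733,377),(664,388)]),.003); pr('lift',li)
tt=w(d,B([(613,77),(650,74),(668,186),(632,195)]),.043); pr('blocktop',tt)
# axis directions
for n,a,b in [('pad -y',(pad[0]+pad[3])/2,(pad[1]+pad[2])/2),('pad long',(pad[3]+pad[2])/2,(pad[0]+pad[1])/2),('lift x',(li[0]+li[1])/2,(li[2]+li[3])/2)]:
    v=b-a; print(n,np.degrees(np.arctan2(v[1],v[0])))
for n in 's0','t0':
    D=load(n); print(n,'cam pos',-np.array(D['R']).T@np.array(D['t']))
s=load('s0')
print('in scene: pad',proj(s,pad).round(1).tolist(),'lift',proj(s,li).round(1).tolist(),'fr',proj(s,fr).round(1).tolist())
i=cv2.imread('pics/s0.png')
a=cv2.resize(i[125:235,140:280],None,fx=4,fy=4,interpolation=cv2.INTER_CUBIC)
b=cv2.resize(i[255:330,350:425],None,fx=3.2,fy=3.2,interpolation=cv2.INTER_CUBIC)
c=np.zeros((450,800,3),np.uint8); c[:440,:560]=a; c[:240,560:]=b
cv2.imwrite('pics/c1.png',c)
```

```text
pad [[0.6599, -0.1248, 0.072], [0.6303, -0.2409, 0.072], [0.4087, -0.1862, 0.072], [0.4367, -0.0695, 0.072]] sides [0.1199 0.2283 0.1201 0.23  ] c [ 0.5339 -0.1553  0.072 ]
frame [[0.6694, -0.0401, 0.078], [0.6502, -0.1206, 0.078], [0.5644, -0.0976, 0.078], [0.5872, -0.018, 0.078]] sides [0.0828 0.0889 0.0828 0.085 ] c [ 0.6178 -0.0691  0.078 ]
panel [[0.5521, -0.0113, 0.078], [0.5334, -0.0925, 0.078], [0.4504, -0.0704, 0.078], [0.4709, 0.0101, 0.078]] sides [0.0833 0.0858 0.083  0.084 ] c [ 0.5017 -0.041   0.078 ]
lift [[0.5026, 0.3486, 0.003], [0.5062, 0.316, 0.003], [0.3577, 0.2927, 0.003], [0.353, 0.3228, 0.003]] sides [0.0328 0.1503 0.0305 0.1518] c [0.4299 0.32   0.003 ]
blocktop [[0.4828, 0.3373, 0.043], [0.4839, 0.3214, 0.043], [0.4366, 0.3127, 0.043], [0.4329, 0.3279, 0.043]] sides [0.0159 0.0481 0.0157 0.0507] c [0.4591 0.3248 0.043 ]
pad -y -103.88462267399672
pad long -13.888068821393277
lift x -170.64032005682776
s0 cam pos [0.8776189  0.58030958 0.68854018]
t0 cam pos [0.34663773 0.07379421 1.01163833]
in scene: pad [[157.8, 185.6], [146.6, 153.0], [241.7, 128.7], [260.8, 157.1]] lift [[372.4, 321.3], [357.8, 309.8], [403.9, 261.1], [417.4, 269.6]] fr [[172.5, 208.2], [162.4, 182.5], [203.9, 171.6], [214.5, 196.5]]
```

View pics/c1.png

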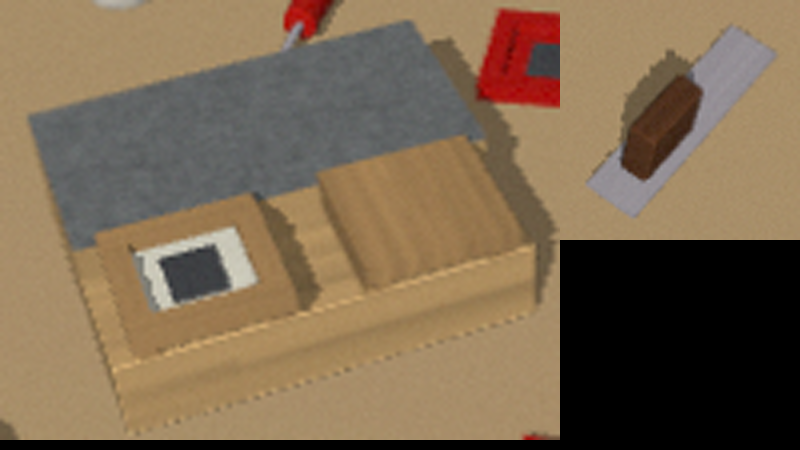

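The scene view agrees with the top view to about 2 px (pad corners at (147,154), (242,130), (160,187)). The sizes also check out: pad 230x120, frame 84, blade 150x32. In stand axes the frame sits at x=+60, y≈44. I'll move to the lifter now.

Emit:
step_arm(
  plan=[
    [0,0,0,0.1,0.15,0,1],
    [0,0,0,0.2,0.35,0,1],
    [0,0,0,0.25,0.45,0,1],
    [0,0,0,0.25,0.45,0,1],
    [0,0,0,0.27,0.5,0,1],
    [0,0,0,0.27,0.55,0,1],
    [0,0,0,0.27,0.6,0,1],
    [0,0,0,0.27,0.65,0,1],
  ],
  force=60,
)

```text
clock: 0.9
tool_pos: [0.4423, -0.2608, 0.4045]
eef_rot: [0.98, 0.201, -0.0, -0.0]
ft_force: [1.4, 0.1, 0.0]
grip_width: 0.085
finger_force: 0.0
```

Emit:
step_arm(
  plan=[
    [0,0,-0.1,0.1,0.2,0,1],
    [0,0,-0.2,0.1,0.25,0,1],
    [0,0,-0.242,0.1,0.3,0,1],
    [0,0,-0.242,0.1,0.35,0,1],
    [0,0,-0.242,0.08,0.4,0,1],
    [0,0,-0.242,0.06,0.45,0,1],
    [0,0,-0.242,0.04,0.5,0,1],
    [0,0,-0.242,0.02,0.586,0,1],
  ],
)

```text
clock: 1.7
tool_pos: [0.4935, 0.1262, 0.4045]
eef_rot: [0.997, 0.081, -0.0, 0.0]
ft_force: [1.3, -0.4, 0.5]
grip_width: 0.0856
finger_force: 0.0
```

Emit:
step_arm(
  plan=[
    [0,0,0,0,0,0,1],
  ],
)

```text
clock: 1.8
tool_pos: [0.4921, 0.1319, 0.4049]
eef_rot: [0.996, 0.087, 0.0, -0.002]
ft_force: [-0.5, -0.7, 0.2]
grip_width: 0.0851
finger_force: 0.0
```

Emit:
step_arm(
  plan=[
    [0,0,-0.01,-0.01,0.05,0,1],
    [0,0,-0.01,-0.02,0.1,0,1],
    [0,0,-0.01,-0.03,0.15,-0.03,1],
    [0,0,-0.01,-0.033,0.193,-0.06,1],
    [0,0,-0.01,-0.033,0.193,-0.1,1],
    [0,0,-0.01,-0.033,0.193,-0.13,1],
    [0,0,-0.01,-0.033,0.193,-0.13,1],
    [0,0,-0.01,-0.033,0.193,-0.13,1],
  ],
)

```text
clock: 2.6
tool_pos: [0.4614, 0.3169, 0.2748]
eef_rot: [0.997, 0.076, -0.0, 0.0]
ft_force: [0.5, 0.2, 1.1]
grip_width: 0.0856
finger_force: 0.0
```

```bash
python3 -c "
from h import *
s=telemetry.read_state(); print(s['tool_pos'],s['eef_rot'],s['qpos'].round(2))"
```

```text
[0.46138215 0.31685576 0.27484053] [ 9.97109279e-01  7.59785093e-02 -4.52899092e-04  3.82024247e-04] [-0.39  0.48 -0.41  1.92  0.26  0.79 -2.37]
```

Emit:
step_arm(
  plan=[
    [0,0,0.01,-0.002,0.008,0,1],
    [0,0,0.01,-0.002,0.008,-0.03,1],
    [0,0,0.01,-0.002,0.008,-0.05,1],
    [0,0,0.01,-0.002,0.008,-0.05,1],
    [0,0,0.01,-0.002,0.008,-0.05,1],
  ],
)

```text
clock: 3.1
tool_pos: [0.4596, 0.3259, 0.2264]
eef_rot: [0.997, 0.081, 0.001, -0.001]
ft_force: [-0.0, 0.5, 0.5]
grip_width: 0.0855
finger_force: 0.0
```

```bash
python3 -c "
from h import *
s=telemetry.read_state(); print(s['tool_pos'],s['eef_rot'],s['qpos'].round(2))"
```

```text
[0.45959999 0.32591398 0.22635948] [ 9.96693142e-01  8.12498211e-02  9.30581375e-04 -6.18142349e-04] [-0.43  0.56 -0.39  1.94  0.31  0.7  -2.41]
```

Emit:
step_arm(
  plan=[
    [0,0,0,0,-0.001,-0.02,1],
    [0,0,0,0,-0.001,-0.043,1],
    [0,0,0,0,-0.001,-0.043,1],
    [0,0,0,0,-0.001,-0.043,-1],
    [0,0,0,0,-0.001,-0.043,-1],
    [0,0,0,0,-0.001,-0.043,-1],
    [0,0,0,0,-0.001,-0.043,-1],
    [0,0,0,0,-0.001,-0.043,-1],
  ],
  force=60,
)

```text
clock: 3.9
tool_pos: [0.4593, 0.3246, 0.1825]
eef_rot: [0.997, 0.081, 0.001, -0.0]
ft_force: [-0.7, 0.9, 3.0]
grip_width: 0.017
finger_force: 59.2
```

Emit:
step_arm(
  plan=[
    [0,0,0,0,0,0,-1],
    [0,0,0,0,0,0,-1],
    [0,0,0,0,0,0,-1],
    [0,0,0,0,0,0,-1],
  ],
)

```text
clock: 4.3
tool_pos: [0.4593, 0.3246, 0.1825]
eef_rot: [0.997, 0.081, 0.001, -0.0]
ft_force: [-0.4, -2.1, 5.6]
grip_width: 0.0173
finger_force: 59.8
```

Emit:
step_arm(
  plan=[
    [0,0,0,0,0,0.03,-1],
    [0,0,0,0,0,0.07,-1],
    [0,0,0.1,0.02,-0.02,0.1,-1],
    [0,0,0.22,0.05,-0.05,0.1,-1],
    [0,0,0.34,0.08,-0.08,0.1,-1],
    [0,0,0.46,0.11,-0.12,0.1,-1],
    [0,0,0.58,0.14,-0.15,0.1,-1],
    [0,0,0.7,0.16,-0.18,0.1,-1],
  ],
)

```text
clock: 5.1
tool_pos: [0.6207, 0.1419, 0.2814]
eef_rot: [0.908, 0.42, 0.0, 0.0]
ft_force: [0.4, 0.5, -0.6]
grip_width: 0.0172
finger_force: 58.7
```

Emit:
step_arm(
  plan=[
    [0,0,0.12,0.01,-0.01,0,-1],
    [0,0,0.24,0.02,-0.02,0,-1],
    [0,0,0.36,0.03,-0.03,0,-1],
    [0,0,0.465,0.039,-0.04,0,-1],
    [0,0,0.465,0.039,-0.045,0,-1],
    [0,0,0.465,0.039,-0.045,0,-1],
    [0,0,0.465,0.039,-0.045,0,-1],
  ],
)

```text
clock: 5.8
tool_pos: [0.6574, 0.0999, 0.2815]
eef_rot: [0.788, 0.616, -0.0, -0.0]
ft_force: [-0.3, -0.3, -1.6]
grip_width: 0.017
finger_force: 58.8
```

```bash
cat >> h.py <<'E'
O=np.array([.5483,-.0972,0]); ux=np.array([.9708,-.24,0]); uy=np.array([.24,.9708,0])
from scipy.spatial.transform import Rotation as Ro
def st():
    s=telemetry.read_state(); p=s['tool_pos']; R=Ro.from_quat(s['eef_rot']).as_matrix(); r=p-O
    print('clk',round(s['clock'],2),'tcp',p.round(4),'stand xyz',(r@ux).round(4),(r@uy).round(4),'tool x yaw',np.degrees(np.arctan2(R[1,0],R[0,0])).round(2),'tilt z',R[:,2].round(3),'q',s['qpos'].round(2),'F',s['ft_force'].round(1),'g',s['grip_width'].round(4),s['finger_force'])
E
python3 - <<'E'
from h import *
st(); d=grab('top','t1'); e=grab('scene','s1')
i=cv2.imread('pics/t1.png')[60:260,250:450]; j=cv2.imread('pics/s1.png')[100:320,120:370]
c=np.zeros((600,800,3),np.uint8); c[:400,:400]=cv2.resize(i,(400,400),interpolation=3); c[:352,400:]=cv2.resize(j,(400,352),interpolation=3)
cv2.imwrite('pics/c2.png',c)
E
```

```text
Traceback (most recent call last):
  File "h.py", line 16, in st
    print('clk',round(s['clock'],2),'tcp',p.round(4),'stand xyz',(r@ux).round(4),(r@uy).round(4),'tool x yaw',np.degrees(np.arctan2(R[1,0],R[0,0])).round(2),'tilt z',R[:,2].round(3),'q',s['qpos'].round(2),'F',s['ft_force'].round(1),'g',s['grip_width'].round(4),s['finger_force'])
                                                                                                                                                                                                                                            ^^^^^^^^^^^^^^^^^^^^^
AttributeError: 'float' object has no attribute 'round'
```

```bash
sed -i "s/s\['grip_width'\].round(4)/s['grip_width']/" h.py
python3 - <<'E'
from h import *
st(); d=grab('top','t1'); e=grab('scene','s1')
i=cv2.imread('pics/t1.png')[60:260,250:450]; j=cv2.imread('pics/s1.png')[100:320,120:370]
c=np.zeros((600,800,3),np.uint8); c[:400,:400]=cv2.resize(i,(400,400),interpolation=3); c[:352,400:]=cv2.resize(j,(400,352),interpolation=3)
cv2.imwrite('pics/c2.png',c)
E
```

```text
clk 5.8 tcp [0.6574 0.0999 0.2815] stand xyz 0.0586 0.2176 tool x yaw 76.0 tilt z [-0.001  0.    -1.   ] q [ 0.19  0.67 -0.63  1.65  0.46  0.98 -0.84] F [-0.3 -0.3 -1.6] g 0.01700220605494607 58.753811717033386
```

View pics/c2.png

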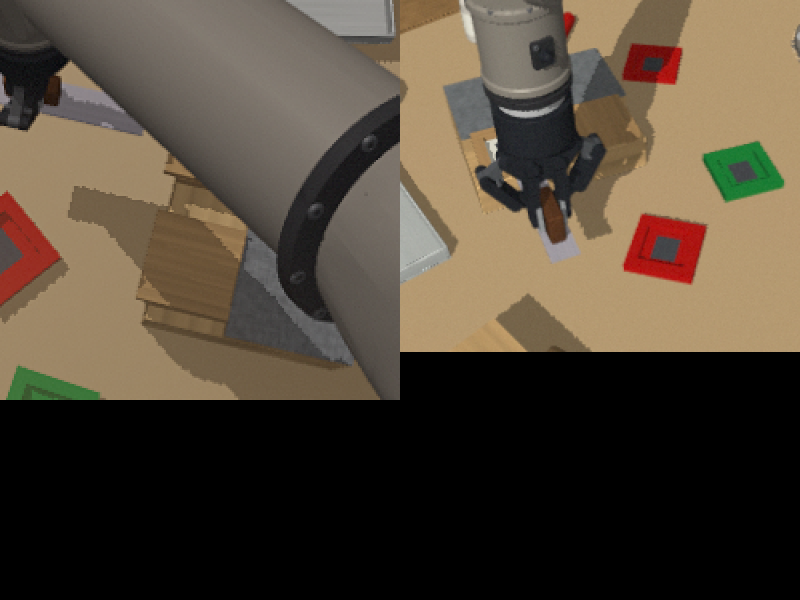

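The lifter hangs level. In the top crop its tip corners are at about (147,100) and (141,133). I'll compare these with the prediction.

Run:
```python
from h import *
d=load('t1'); t=np.array([.6574,.0999,.102]); 
P=[t-.105*uy+s*.016*ux for s in(1,-1)]
print(np.array(P).round(4),proj(d,P).round(1), 'seen',[(323.5,110),(320.5,126.5)], w(d,[(323.5,110),(320.5,126.5)],.102).round(4))
f=w(d,np.array([(118,33),(282,70),(243,240),(78,195)])/3.8+[312,95],.078)-O
print(f@ux,f@uy)
```

```text
[[ 0.6477 -0.0059  0.102 ]
 [ 0.6167  0.0018  0.102 ]] [[326.1 110.7]
 [322.3 127.2]] seen [(323.5, 110), (320.5, 126.5)] [[ 0.6492 -0.0011  0.102 ]
 [ 0.6181  0.0051  0.102 ]]
[0.10381733 0.10454799 0.01571355 0.0188069 ] [0.0845298  0.00172308 0.00350883 0.08620685]
```

Emit:
step_arm(
  plan=[
    [0,0,0,0.001,0,-0.02,-1],
    [0,0,0,0.001,0,-0.042,-1],
    [0,0,0,0.001,0,-0.042,-1],
    [0,0,0,-0.001,-0.008,-0.042,-1],
    [0,0,0,-0.004,-0.02,-0.042,-1],
    [0,0,0,-0.007,-0.032,-0.042,-1],
    [0,0,0,-0.01,-0.044,-0.042,-1],
    [0,0,0,-0.012,-0.054,-0.042,-1],
  ],
)

```text
clock: 6.7
tool_pos: [0.6458, 0.0432, 0.2401]
eef_rot: [0.788, 0.616, -0.0, 0.0]
ft_force: [-0.5, 0.6, -1.6]
grip_width: 0.0172
finger_force: 58.8
```

Emit:
step_arm(
  plan=[
    [0,0,0,0,0,0,-1],
    [0,0,0,0,0,0,-1],
  ],
)

```text
clock: 6.9
tool_pos: [0.6461, 0.045, 0.2399]
eef_rot: [0.788, 0.616, 0.0, -0.0]
ft_force: [0.5, 0.9, -1.3]
grip_width: 0.017
finger_force: 58.8
```

Run:
```python
from h import *
st(); d=grab('top','t2'); e=grab('scene','s2')
i=cv2.imread('pics/t2.png')[60:260,250:450]; j=cv2.imread('pics/s2.png')[100:260,120:320]
c=np.zeros((400,800,3),np.uint8); c[:400,:400]=cv2.resize(i,(400,400),interpolation=3); c[:320,400:]=cv2.resize(j,(400,320),interpolation=3)
cv2.imwrite('pics/c3.png',c)
```

```text
clk 6.9 tcp [0.6461 0.045  0.2399] stand xyz 0.0608 0.1615 tool x yaw 76.03 tilt z [ 0.  0. -1.] q [ 0.26  0.7  -0.61  1.71  0.49  0.89 -0.8 ] F [ 0.5  0.9 -1.3] g 0.01703952486506494 58.76920402050018
```

View pics/c3.png

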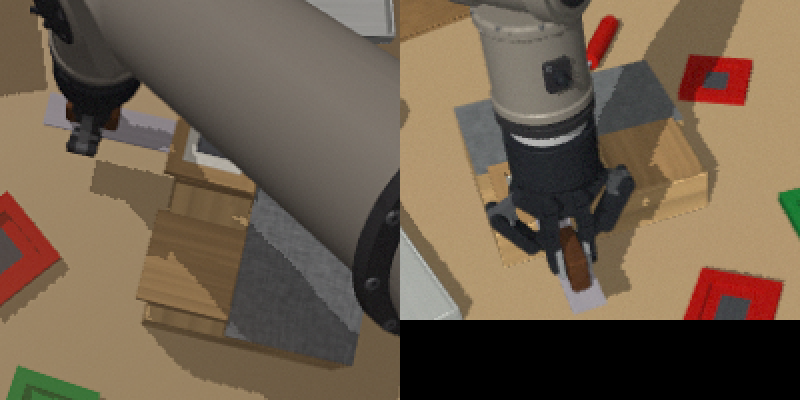

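The top crop shows the blade disappearing under the frame's free edge at about (168,138), with no contact force. I'll now lift the tip on an arc about the step edge.

Emit:
step_arm(
  plan=[
    [0,0,0,0,0,0.006,-1],
    [0,0,0,0,0,0.011,-1],
    [0,0,0,0,-0.001,0.016,-1],
    [0,0,0,-0.0005,-0.002,0.02,-1],
    [0,0,0,-0.001,-0.003,0.025,-1],
    [0,0,0,-0.001,-0.005,0.029,-1],
    [0,0,0,-0.002,-0.007,0.0335,-1],
    [0,0,0,-0.002,-0.0095,0.0375,-1],
  ],
)

```text
clock: 7.8
tool_pos: [0.6439, 0.0358, 0.2777]
eef_rot: [0.788, 0.616, 0.0, -0.0]
ft_force: [0.1, 0.6, -1.2]
grip_width: 0.0174
finger_force: 58.7
```

Run:
```python
from h import *
st(); d=grab('top','t3'); e=grab('scene','s3')
i=cv2.imread('pics/t3.png')[60:260,250:450]; j=cv2.imread('pics/s3.png')[100:260,120:320]
c=np.zeros((400,800,3),np.uint8); c[:400,:400]=cv2.resize(i,(400,400),interpolation=3); c[:320,400:]=cv2.resize(j,(400,320),interpolation=3)
cv2.imwrite('pics/c4.png',c)
```

```text
clk 7.8 tcp [0.6439 0.0358 0.2777] stand xyz 0.0609 0.152 tool x yaw 76.08 tilt z [ 0.  0. -1.] q [ 0.29  0.65 -0.63  1.7   0.46  0.94 -0.76] F [ 0.1  0.6 -1.2] g 0.017378043154552353 58.695008754730225
```

View pics/c4.png

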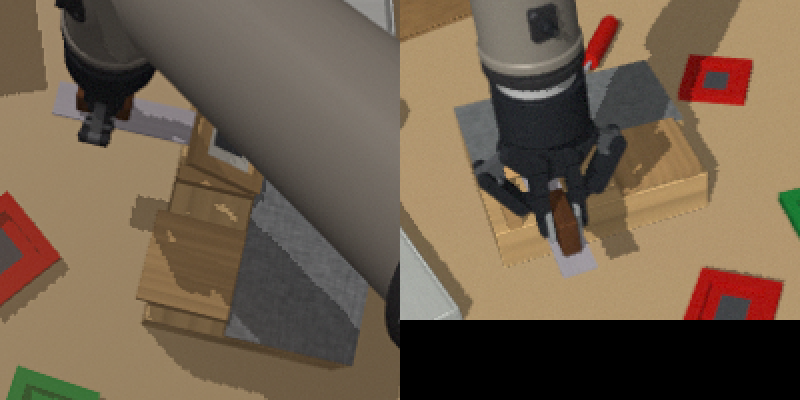

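The top crop shows the frame tilting, with its free edge lifted near (195,120). I'll continue the arc.

Emit:
step_arm(
  plan=[
    [0,0,0,-0.0007,-0.003,0.004,-1],
    [0,0,0,-0.0015,-0.006,0.0075,-1],
    [0,0,0,-0.0023,-0.0094,0.0107,-1],
    [0,0,0,-0.0033,-0.0132,0.0136,-1],
    [0,0,0,-0.0042,-0.0171,0.0162,-1],
    [0,0,0,-0.0053,-0.0213,0.0185,-1],
    [0,0,0,-0.0063,-0.0255,0.0205,-1],
    [0,0,0,-0.0074,-0.03,0.022,-1],
  ],
)

```text
clock: 8.7
tool_pos: [0.6365, 0.0054, 0.2994]
eef_rot: [0.788, 0.616, -0.0, 0.0]
ft_force: [-0.5, -0.1, -1.3]
grip_width: 0.0173
finger_force: 58.7
```

Run:
```python
from h import *
st(); d=grab('top','t4'); e=grab('scene','s4')
i=cv2.imread('pics/t4.png')[60:260,250:450]; j=cv2.imread('pics/s4.png')[100:260,120:320]
c=np.zeros((400,800,3),np.uint8); c[:400,:400]=cv2.resize(i,(400,400),interpolation=3); c[:320,400:]=cv2.resize(j,(400,320),interpolation=3)
cv2.imwrite('pics/c5.png',c)
```

```text
clk 8.7 tcp [0.6365 0.0054 0.2994] stand xyz 0.061 0.1208 tool x yaw 76.07 tilt z [ 0. -0. -1.] q [ 0.36  0.61 -0.65  1.71  0.43  0.97 -0.7 ] F [-0.5 -0.1 -1.3] g 0.017342989944309956 58.685678243637085
```

View pics/c5.png

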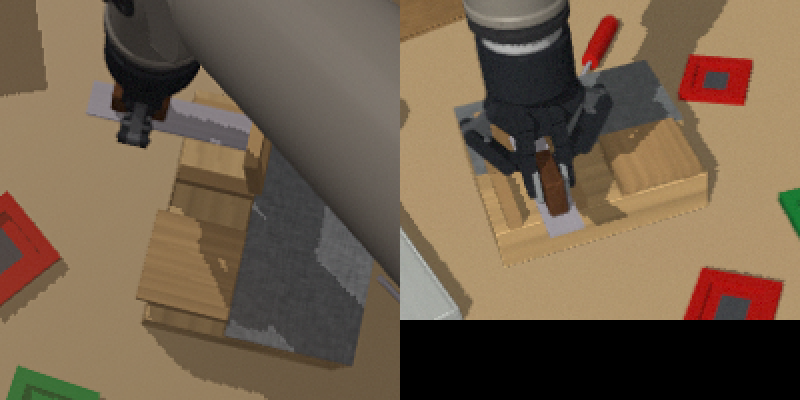

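The frame now stands almost upright, seen edge-on at (258,160) in the top crop. I'll push the tip on over the step.

Emit:
step_arm(
  plan=[
    [0,0,0,-0.0011,-0.0045,0.001,-1],
    [0,0,0,-0.0023,-0.009,0.0017,-1],
    [0,0,0,-0.0034,-0.0138,0.002,-1],
    [0,0,0,-0.0046,-0.0184,0.002,-1],
    [0,0,0,-0.0057,-0.023,0.001,-1],
    [0,0,0,-0.007,-0.0276,0,-1],
    [0,0,0,-0.008,-0.032,0,-1],
    [0,0,0,-0.009,-0.036,0,-1],
  ],
)

```text
clock: 9.6
tool_pos: [0.6275, -0.0306, 0.2991]
eef_rot: [0.788, 0.616, -0.0, -0.0]
ft_force: [-0.2, 0.2, -1.6]
grip_width: 0.0173
finger_force: 58.7
```

Emit:
step_arm(
  plan=[
    [0,0,0,0,0,0,-1],
    [0,0,0,0,0,0,-1],
    [0,0,0,0.005,0.02,0.02,-1],
    [0,0,0,0.01,0.04,0.03,-1],
    [0,0,0,0.016,0.065,0.03,-1],
    [0,0,0,0.023,0.093,0.03,-1],
    [0,0,0,0.033,0.133,0.03,-1],
    [0,0,0,0.043,0.173,0.03,-1],
  ],
)

```text
clock: 10.4
tool_pos: [0.671, 0.144, 0.3293]
eef_rot: [0.788, 0.616, 0.0, 0.0]
ft_force: [0.7, 0.3, -0.1]
grip_width: 0.0175
finger_force: 58.7
```

Run:
```python
from h import *
st(); d=grab('top','t5'); e=grab('scene','s5')
i=cv2.imread('pics/t5.png')[60:260,250:450]; j=cv2.imread('pics/s5.png')[100:260,120:320]
c=np.zeros((400,800,3),np.uint8); c[:400,:400]=cv2.resize(i,(400,400),interpolation=3); c[:320,400:]=cv2.resize(j,(400,320),interpolation=3)
cv2.imwrite('pics/c6.png',c)
```

```text
clk 10.4 tcp [0.671  0.144  0.3293] stand xyz 0.0612 0.2636 tool x yaw 76.03 tilt z [ 0. -0. -1.] q [ 0.13  0.65 -0.66  1.56  0.43  1.08 -0.87] F [ 0.7  0.3 -0.1] g 0.017534701009069772 58.72087597846985
```

View pics/c6.png

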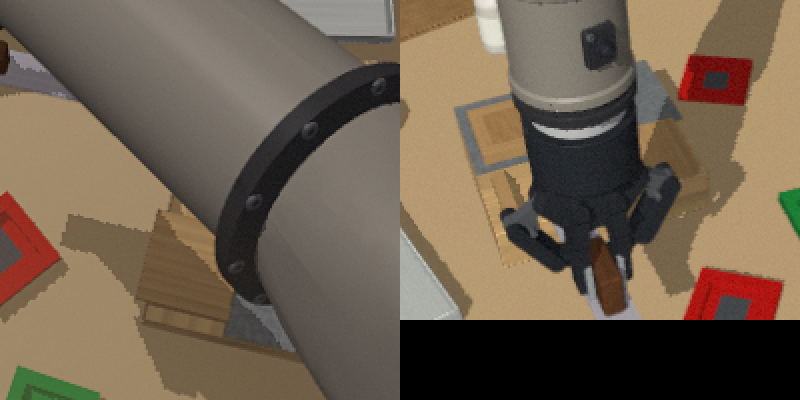

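The scene crop shows the frame on the felt at about (500,135), back side up. I'll put the lifter back where it lay, then check.

Emit:
step_arm(
  plan=[
    [0,0,-0.12,-0.02,0.02,0,-1],
    [0,0,-0.24,-0.05,0.045,0,-1],
    [0,0,-0.36,-0.08,0.07,0,-1],
    [0,0,-0.48,-0.11,0.095,0,-1],
    [0,0,-0.6,-0.14,0.12,0,-1],
    [0,0,-0.72,-0.165,0.14,0,-1],
    [0,0,-0.84,-0.19,0.16,0,-1],
    [0,0,-0.96,-0.212,0.18,0,-1],
  ],
)

```text
clock: 11.3
tool_pos: [0.4569, 0.3239, 0.3294]
eef_rot: [0.983, 0.181, 0.0, -0.0]
ft_force: [0.1, -0.2, -0.9]
grip_width: 0.0172
finger_force: 58.8
```

Emit:
step_arm(
  plan=[
    [0,0,-0.1,0,0,-0.02,-1],
    [0,0,-0.2,0,0,-0.05,-1],
    [0,0,-0.2,0,0,-0.08,-1],
    [0,0,-0.2,0,0,-0.11,-1],
    [0,0,-0.2,0,0,-0.12,-1],
    [0,0,-0.2,0,0,-0.12,-1],
    [0,0,-0.2,0,0,-0.12,-1],
  ],
)

```text
clock: 12.0
tool_pos: [0.459, 0.3235, 0.2103]
eef_rot: [0.996, 0.084, 0.001, -0.001]
ft_force: [-0.3, -0.3, -0.5]
grip_width: 0.0174
finger_force: 58.8
```

Run:
```python
from h import *
st(); d=grab('top','t6'); e=grab('scene','s6')
i=cv2.imread('pics/t6.png')[70:270,270:470]; j=cv2.imread('pics/s6.png')[120:240,130:290]
c=np.zeros((600,800,3),np.uint8); c[:400,:400]=cv2.resize(i,(400,400),interpolation=3); c[:300,400:]=cv2.resize(j,(400,300),interpolation=3)
k=cv2.imread('pics/s6.png')[200:360,320:470]; c[300:600,400:680]=cv2.resize(k,(280,300),interpolation=3)
cv2.imwrite('pics/c7.png',c)
```

```text
clk 12.0 tcp [0.459  0.3235 0.2103] stand xyz -0.1877 0.3869 tool x yaw 9.63 tilt z [ 0.001  0.001 -1.   ] q [-0.4   0.59 -0.41  1.95  0.36  0.68 -2.44] F [-0.3 -0.3 -0.5] g 0.01740481922980794 58.82165014743805
```

View pics/c7.png

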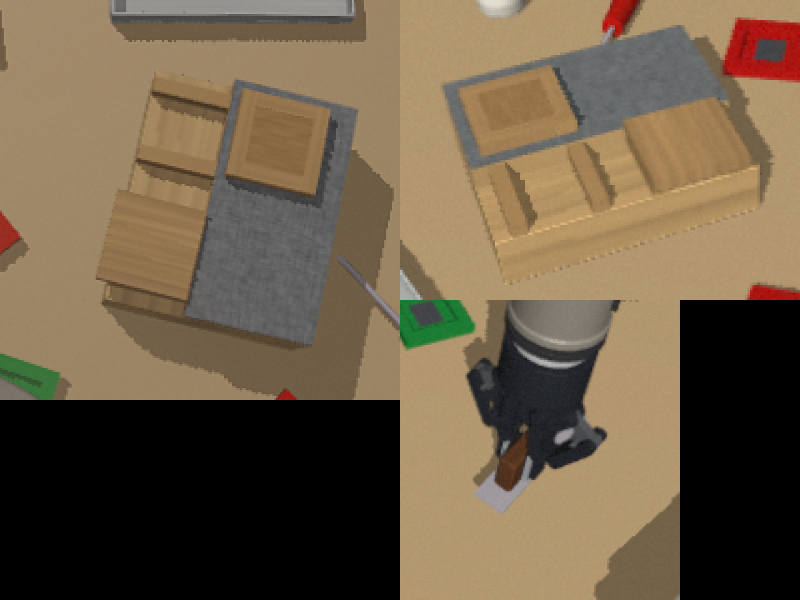

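The top crop shows the frame flat on the felt with its back up, corners near (238,90), (330,100), (316,194), (226,178). It is fully on the pad, and the panel has not moved. I'll set the lifter down now.

Emit:
step_arm(
  plan=[
    [0,0,0,0,0,-0.015,-1],
    [0,0,0,0,0,-0.023,-1],
    [0,0,0,0,0,-0.025,-1],
    [0,0,0,0,0,-0.0265,-1],
    [0,0,0,0,0,-0.0275,-1],
    [0,0,0,0,0,-0.0275,-1],
  ],
)

```text
clock: 12.7
tool_pos: [0.4581, 0.3226, 0.1825]
eef_rot: [0.996, 0.084, -0.0, 0.001]
ft_force: [-4.7, -3.1, 9.9]
grip_width: 0.017
finger_force: 60.5
```

Contact with about 10 N up, so the blade is on the bench. I'll release and rise.

Emit:
step_arm(
  plan=[
    [0,0,0,0,0,0,0],
    [0,0,0,0,0,0,0.3],
    [0,0,0,0,0,0,0.5],
    [0,0,0,0,0,0,0.5],
    [0,0,0,0,0,0,0.5],
  ],
)

```text
clock: 13.2
tool_pos: [0.4587, 0.3229, 0.1816]
eef_rot: [0.996, 0.084, 0.0, -0.0]
ft_force: [-0.1, 0.2, 0.1]
grip_width: 0.0641
finger_force: 0.0
```

Emit:
step_arm(
  plan=[
    [0,0,0,0,0,0.02,0.5],
    [0,0,0,0,0,0.05,0.5],
    [0,0,0,0,0,0.09,0.5],
    [0,0,0,0,0,0.13,0.5],
    [0,0,0,0.03,-0.04,0.15,0.5],
    [0,0,0,0.05,-0.08,0.15,0.5],
    [0,0,0,0.06,-0.12,0.15,0.5],
    [0,0,0,0.06,-0.12,0.15,0.5],
  ],
)

```text
clock: 14.0
tool_pos: [0.5209, 0.1958, 0.3313]
eef_rot: [0.997, 0.079, -0.0, 0.002]
ft_force: [0.2, 0.5, -0.0]
grip_width: 0.064
finger_force: 0.0
```

Run:
```python
from h import *
st(); d=grab('top','t7'); e=grab('scene','s7')
c=np.zeros((420,800,3),np.uint8); c[:300,:400]=cv2.resize(cv2.imread('pics/t7.png'),(400,300)); c[:400,400:]=cv2.resize(cv2.imread('pics/s7.png')[220:370,310:460],(400,400),interpolation=3)
cv2.imwrite('pics/c8.png',c)
P=lambda L,z:(w(load('t6'),np.array(L)/2+[270,70],z))
for n,L in('frame',[(238,90),(330,100),(316,194),(226,178)]),:
  f=P(L,.084)-O; print(n,(f@ux).round(3),(f@uy).round(3))
```

```text
clk 14.0 tcp [0.5209 0.1958 0.3313] stand xyz -0.0969 0.2779 tool x yaw 9.03 tilt z [ 0.    -0.004 -1.   ] q [-0.11  0.41 -0.45  1.89  0.23  0.9  -2.09] F [ 0.2  0.5 -0. ] g 0.06402053720631984 0.0
frame [0.101 0.112 0.021 0.016] [-0.003 -0.09  -0.093 -0.009]
```

View pics/c8.png

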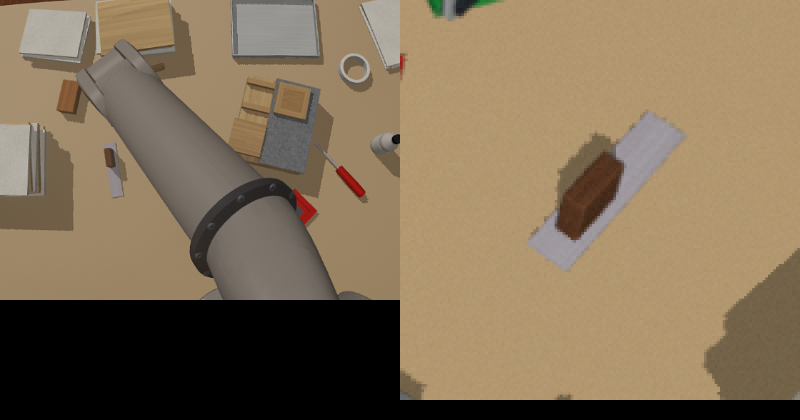

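The lifter lies flat on the bench at (607,190) in the crop. The frame is on the felt at stand y -0.09 to -0.005, and the gripper touches nothing.

```bash
python3 -c "
from cell import arm
print(arm.sign_off())"
```

```text
the job is handed in; nothing more can be done
None
```

The job is handed in at about 14 s: the picture frame was tipped with the lifter and lies face down, flat on the felt pad; the lifter is flat back on the bench, and the plain panel was not touched.

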